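Bleed the lift table down level with its rest

ROBOT

A 7-joint arm with a two-finger parallel gripper is mounted at the origin on a cart in front of the work surface, level with it; the furniture and walls round the work are solid. World frame = base frame: x ahead of the robot, y to its left, z up, the work surface at z = 0. Lengths are in m, angles in rad, forces in N, time in s.
With the tool pointing down it reaches from about 0.4 to 0.85 m from the base axis. Payload 4.5 kg.
Tool frame: the origin (TCP) lies on the centre line of the jaws, within the pads' length; the fingertips stand 14 mm ahead of it and the grasp point (between the pads) lies 5 mm behind it (nose_length is the distance from the TCP to the fingertips, in m); x points along the fingers, y is the direction in which the jaws open and shut, and the axes are right-handed (so a half turn about x gives the same grasp; the last joint's range is limited). The gripper opens to 88 mm and grips with 3 to 60 N. Pads are 18 mm wide; open, the fingers measure 123 mm over their backs; the gripper's body (75 mm by 187 mm) begins 45 mm behind the grasp point.
Start: joints at [-1.196, 0.689, -0.195, 1.565, 0.157, 0.902, -0.215], TCP at [0.209, 0.589, 0.253] pointing down, gripper open.
Joint ranges: [-3.01, 3.01], [-0.46, 2.08], [-1.47, 1.51], [0.13, 2.56], [-1, 4.14], [0.04, 2.09], [-2.66, 2.66]. Speed limits (rad/s): [2.57, 2.57, 3.14, 3.14, 3.14, 3.14, 3.14].

INTERFACE

Orientations are given as a unit quaternion [x, y, z, w].
In Python, from plant import get_state, snapshot, camera_params, finish_job, boxes_of, silhouettes, spot_point, nose_length gives the robot as it stands.
- The arm moves only by the tool apply_moves, never from a script. Its arguments are lists of equal length, an entry for each row: "delta_pos": the shift along the tool's x, y, z in cm, a list of three; "yaw": the turn about the tool's x in rad; "gripper": the opening in per cent of the stroke, from 0 (shut) to 100 (fully open). A call has 1 to 10 rows; each row is the pose to reach, as a shift and turn from the pose measured when the call began, along the tool's axes at that moment; what a row does not reach only later rows make up. A row lasts 1/12 s, in which the tool goes at most 41.7 mm and 7.16 degrees, less where a joint would pass 70% of its speed; a pose out of reach is approached as far as the arm can. A call with a gripper value outside its range is refused whole. The fingers move at their own pace and stop on an object; "force" is the grip in N (left out, the last holds). Time passes only in rows, so rows that repeat a pose let the fingers close. It gives the time, the measured TCP pose, the force and the opening at its end, in the units of the state.
- get_state(): the state, without advancing time (a new reading comes with each control period).
- snapshot(name): name is "scene" or "top" or "wrist"; returns the picture (420x560x3 uint8, red, green, blue); there is no depth.
- camera_params(name): a dict with "fovy" (degrees; the focal length in pixels is half the picture's height over the tangent of half this angle, whatever the lens; pixels are square), "cx", "cy" (the principal point, pixels), "position" and "orientation" of the camera in the world. Camera axes: x right, y down, z forward; pixel columns grow to the right and rows downward; lengths in m; the calibration is good to about 2 mm. The wrist camera is an equidistant fisheye: a pixel r from the principal point sees the ray r / f radians off the axis. A picture is of the moment at which its call begins: read the wrist's pose just before it. camera_params takes no time and is no camera call; for the wrist camera it gives the pose at the moment of the call.
- finish_job(): hands the job in, once; it reports no verdict.
Trained networks look in the newest picture that a camera, given by its name, has taken for a name from the list of things; names that differ only in an ending like _2 or _b are one class to them, and where a whole thing is asked for, a point or a joint stands for the part that bears it (a point fixed in the world has none). Each returns a list of dicts, best first, with "score" (0 to 1); they miss things now and then, are a little off and sometimes report something else, mostly with a low value. They report only what shows in the picture. A call takes as long as a camera call.
- boxes_of(thing, camera): "bbox" ([left, top, width, height] in pixels, round what is visible of it).
- silhouettes(thing, camera): "mask" (420x560 bool, what is visible of it) and "bbox" ([left, top, width, height] in pixels, round what is visible of it).
- spot_point(thing, camera): "pixel" ([column, row] in pixels: a listed point, or the origin of a listed thing).
The state is a dict: "clock": time; "q": joint angles; "qd": joint speeds; "joint_torque": joint torques, N m; "tool_pos": TCP position; "eef_rot": TCP orientation; "contact_force": force on the tool from outside, world axes, zero at the start; "moment": the same for the moment, N m; "opening": opening from 0.0 (shut) to 1.0 (fully open).
Only numpy, scipy, OpenCV 4.12 (cv2) and the standard library are available. Lean on these libraries where they do the work, as an engineer would, in place of code of your own. Each camera call takes 0.05 s, during which the arm holds its last target.

TASK

Crack the release valve of the small hydraulic lift table open a little by its crank, so that the loaded table sinks slowly, never faster than about 3 cm a second. When the table's top has come down level with the top of the fixed rest beside it, turn the crank back until the valve is fully shut. Push the crank round by its pin gently, with the fingers loosely on either side of the pin and never clamped on it (no more than about 25 N), keep off the table, its load and the rest, and disturb nothing else.

Things in the scene. Friction and masses are not known exactly. Their poses are not given: they have to be found in the camera images.
- jack: grey lift unit fixed to the bench: base plate 120 x 350 x 22 mm. Origin on the bench; its x axis points away from the robot at yaw 0, y along the plate to the left, z up. Ram column with the moving table at (0, +30) mm, grey valve block 66 x 60 mm, 78 mm high, with the vertical crank axis at (0, -155) mm, rest at (0, +127) mm
- rest: fixed steel rest beside the table, a T-shaped post with a flat top 110 x 40 mm; origin at the centre of its top face, so its height is the height that the table's top must come down to. The height differs from time to time
- lift (a joint): height of the table in m above its lowest position; the table's top is then at 100 mm + this above the bench. The hidden load weight differs; nothing can pump the table up again
- crank (a joint): angle of the release valve's crank in rad, 0 = fully shut at its stop, grows counter-clockwise from above, stop at 1.5. Stays where left: dry friction, 4 N at the pin, up to 8 N when turning shut. The table sinks only beyond an angle that varies (0.15 to 0.9), 13 to 25 mm/s faster per 0.1 rad more, too fast some 0.15 rad beyond it; turned back below that angle it stops at once
- pin: upright round steel pin, 16 mm diameter and 47 mm tall, at the free end of the crank arm (65 mm from the crank axis, arm 14 mm wide, its upper face 104 mm above the bench); origin at the pin's foot, 104 mm above the bench; when shut the arm points along the unit's -x
- pin_mid (a point): point on the pin's axis, 28 mm above its foot
- small_tin: bystander: tin 57 x 57 x 72 mm behind the unit
- ring_wrench: bystander: combination wrench 141 x 106 x 8 mm lying in front of the unit
- nut: bystander: hexagon nut 32 x 34 x 16 mm lying in front of the unit
- screwdriver_yellow: bystander: screwdriver with a yellow handle, 141 x 75 x 24 mm
- hex_nut_m16: bystander: small hexagon nut 27 x 25 x 13 mm
- table: moving square steel table 120 x 120 x 12 mm on top of the ram, with a pine block 76 x 118 x 38 mm clamped on it; it moves only up and down. Origin on the ram's axis, 100 mm below the table's top face
- table_edge (a point): point on the top face of the table, 2 mm inside the edge next to the rest

How it is judged:
On the way, in this order (a step that is already met when the one before it is completed fails the run):
1. the valve is cracked open and the table has sunk at least 6 mm (distance of table_edge from where it was at the start of the episode above 0.006 m and value of joint crank above 0.1 rad), for 0.1 s.
2. the table's top is level with the rest within 5 mm and the valve is shut (z of table_edge in the frame of rest between -0.005 and 0.005 m and value of joint crank below 0.05 rad), for 0.2 s.
At the end, for the whole second after the job is handed in: the top of the table is level with the top of the rest within 5 mm and the crank is back at its shut stop (within 0.05 rad) (all of step 2); the robot touches nothing.
It fails at once if the table sinks faster than 35 mm/s (velocity of joint lift below -0.035 m/s).
It fails at once if the robot clamps or pushes the crank, or any of the unit, with more than 28 N in all (contact force between any of the fingers, the arm and jack above 28 N).
It fails at once if a bystander is shifted by more than 30 mm (distance of any of small_tin, ring_wrench, nut, screwdriver_yellow, hex_nut_m16 from where it was at the start of the episode above 0.03 m).
It fails at once if the robot touches the table, its load or the rest with more than 2 N (contact force between any of the fingers, the arm and table above 2 N or contact force between any of the fingers, the arm and rest above 2 N).
It also fails if it takes over 72 s, if anything falls off the work surface, if the arm or the gripper's body presses on something with over 40 N, if the wrist force passes 120 N, or if a joint passes its speed limit or range.

## Working session

There is one attempt and no reset: what is moved stays moved. The work goes in short steps, Python scripts to look and compute and a tool call to move; the robot and the scene stay as the last step left them, time stands still between calls to the robot, and variables do not carry over. Pictures are saved under pics/ and viewed, and the job is handed in when it is done.

Besides the shell and the picture viewer there is one more tool, called by a JSON object that holds its "method" and its "body", one argument or row to a line. apply_moves: Moves the arm, as the interface text tells. Its arguments: {"type":"object","properties":{"delta_pos":{"type":"array"},"yaw":{"type":"array"},"gripper":{"type":"array"},"force":{"type":"number"}},"required":["delta_pos","yaw","gripper"]}

```bash
mkdir -p pics; ls; cat > h.py <<'E'
import numpy as np, cv2
from plant import *
from scipy.spatial.transform import Rotation as R
def save(n,f):
    im=snapshot(n); cv2.imwrite('pics/'+f,cv2.cvtColor(im,cv2.COLOR_RGB2BGR)); return im
def ray(n,px,p=None):
    p=p or camera_params(n); f=210/np.tan(np.radians(p['fovy'])/2)
    u=np.array([px[0]-p['cx'],px[1]-p['cy']])
    if n=='wrist':
        r=np.hypot(*u); t=r/f; d=np.array([*(u/max(r,1e-9)*np.sin(t)),np.cos(t)])
    else:
        d=np.array([u[0]/f,u[1]/f,1]); d/=np.linalg.norm(d)
    return np.array(p['position']),R.from_quat(p['orientation']).apply(d)
def atz(n,px,z,p=None):
    o,d=ray(n,px,p); return o+d*(z-o[2])/d[2]
def tri(L):
    A=np.zeros((3,3));b=np.zeros(3)
    for o,d in L:
        P=np.eye(3)-np.outer(d,d);A+=P;b+=P@o
    x=np.linalg.solve(A,b); return x,[np.linalg.norm((np.eye(3)-np.outer(d,d))@(x-o)) for o,d in L]
E
python3 - <<'E'
from h import *
np.set_printoptions(precision=4,suppress=True)
s=get_state();print(s)
print(nose_length() if callable(nose_length) else nose_length)
for n in('scene','top','wrist'):
    print(n,camera_params(n)); save(n,n+'0.png')
E
```

```text
pics
{'clock': 0.0, 'q': array([-1.1962,  0.69  , -0.1945,  1.5663,  0.1573,  0.9025, -0.2151]), 'qd': array([-0.0003, -0.0019, -0.002 ,  0.0018, -0.0001, -0.0002,  0.0008]), 'joint_torque': array([ -0.0002, -52.757 ,  -1.2668, -15.3427,  -0.0526,   0.0067,
         0.0002]), 'tool_pos': array([0.2088, 0.5885, 0.2519]), 'eef_rot': array([ 0.1193,  0.6969, -0.1205,  0.6968]), 'contact_force': array([ 0.7877,  0.4826, -0.1749]), 'moment': array([-0.0337, -0.0146,  0.0258]), 'opening': 0.9984038505123922}
0.014
scene {'fovy': 54.141387206121095, 'cx': 280.2965339707368, 'cy': 210.94532822176018, 'position': array([ 0.3771, -0.7897,  0.6873]), 'orientation': array([ 0.8951, -0.1213,  0.0661, -0.424 ])}
top {'fovy': 52.24608156142649, 'cx': 281.0651190180685, 'cy': 202.7535203863938, 'position': array([-0.0535, -0.0728,  0.9026]), 'orientation': array([-0.6588,  0.6767, -0.2378,  0.2268])}
wrist {'fovy': 65.70646984690485, 'cx': 283.68457031811886, 'cy': 204.8631458439499, 'position': array([0.1341, 0.6168, 0.3829]), 'orientation': array([0.8069, 0.5701, 0.0887, 0.127 ])}
```

View pics/scene0.png

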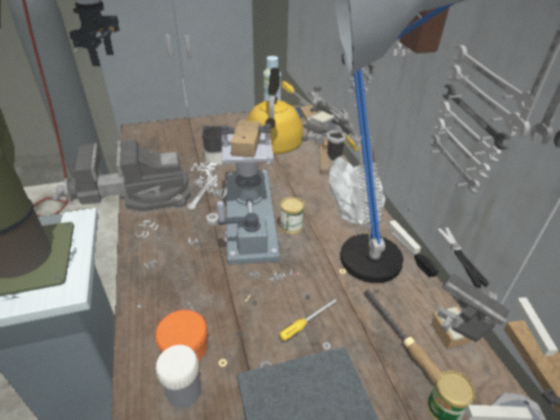

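View pics/top0.png

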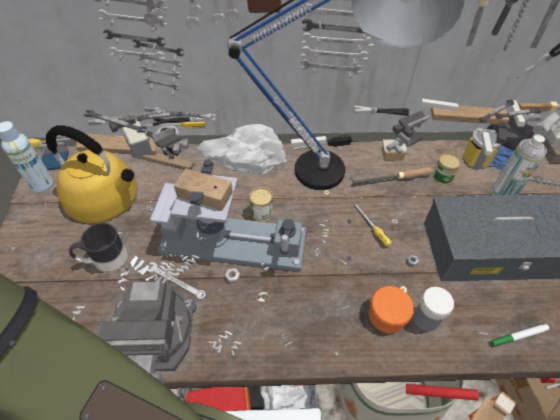

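```bash
python3 - <<'E'
from h import *
np.set_printoptions(precision=4,suppress=True)
for t in ['pin','pin_mid','table_edge','rest','jack','table']:
    for n in('scene','top'):
        print(t,n,[(r['pixel'],round(r['score'],2)) for r in spot_point(t,n)[:3]])
for t in ['small_tin','ring_wrench','nut','screwdriver_yellow','hex_nut_m16']:
    r=spot_point(t,'top'); print(t,[(x['pixel'],round(x['score'],2),atz('top',x['pixel'],.01)) for x in r[:2]])
E
```

```text
pin scene [([220.1, 218.4], 0.53)]
pin top [([282.1, 247.7], 0.48)]
pin_mid scene [([219.3, 208.7], 0.68)]
pin_mid top [([280.7, 238.5], 0.65)]
table_edge scene [([244.5, 131.4], 0.68)]
table_edge top [([178.8, 192.2], 0.96), ([177.0, 281.4], 0.5)]
rest scene [([292.5, 225.9], 0.35)]
rest top [([165.2, 201.1], 0.78)]
jack scene [([252.4, 209.9], 0.7), ([215.1, 220.0], 0.4)]
jack top [([226.1, 240.3], 0.92), ([175.7, 282.2], 0.75)]
table scene []
table top [([210.3, 222.4], 0.9)]
small_tin [([261.8, 211.0], 0.92, array([ 0.6263, -0.0479,  0.01  ]))]
ring_wrench [([280.2, 250.6], 0.65, array([ 0.5037, -0.0926,  0.01  ])), ([261.7, 208.3], 0.65, array([ 0.6353, -0.0476,  0.01  ]))]
nut [([166.6, 201.1], 0.62, array([0.6655, 0.2052, 0.01  ])), ([232.0, 278.0], 0.56, array([0.4317, 0.0218, 0.01  ]))]
screwdriver_yellow [([370.0, 224.4], 0.66, array([ 0.5766, -0.3247,  0.01  ])), ([180.9, 190.7], 0.57, array([0.7009, 0.1715, 0.01  ]))]
hex_nut_m16 [([412.9, 262.2], 0.55, array([ 0.4631, -0.4102,  0.01  ])), ([282.3, 240.3], 0.51, array([ 0.5336, -0.0987,  0.01  ]))]
```

```bash
python3 - <<'E'
from h import *
np.set_printoptions(precision=4,suppress=True)
a=cv2.imread('pics/scene0.png');b=cv2.imread('pics/top0.png')
c=cv2.resize(a[90:270,180:320],None,fx=3,fy=3,interpolation=cv2.INTER_CUBIC)
d=cv2.resize(b[165:275,140:310],None,fx=4,fy=4,interpolation=cv2.INTER_CUBIC)
cv2.imwrite('pics/c1.png',c);cv2.imwrite('pics/d1.png',d)
S,T=camera_params('scene'),camera_params('top')
for n,p,q in [('pin',(220.1,218.4),(282.1,247.7)),('mid',(219.3,208.7),(280.7,238.5)),('edge',(244.5,131.4),(178.8,192.2)),('jack',(252.4,209.9),(226.1,240.3))]:
    print(n,tri([ray('scene',p,S),ray('top',q,T)]))
print(atz('top',(226.1,240.3),0),atz('scene',(252.4,209.9),0))
print(atz('top',(282.1,247.7),.104),atz('scene',(220,218.4),.104))
print(atz('top',(280.7,238.5),.132),atz('scene',(219.3,208.7),.132))
E
```

```text
pin (array([ 0.4484, -0.0956,  0.1063]), [np.float64(0.0022842311466764334), np.float64(0.002284231146676488)])
mid (array([ 0.4511, -0.0934,  0.1339]), [np.float64(0.005049744325306782), np.float64(0.005049744325306809)])
edge (array([0.5509, 0.1283, 0.1849]), [np.float64(0.0016034725693898385), np.float64(0.0016034725693897926)])
jack (array([ 0.5467,  0.0429, -0.0022]), [np.float64(0.0013695910446999483), np.float64(0.0013695910446998973)])
[0.5437 0.0421 0.    ] [0.5474 0.0416 0.    ]
[ 0.4524 -0.0949  0.104 ] [ 0.4465 -0.095   0.104 ]
[ 0.458  -0.0919  0.132 ] [ 0.447 -0.096  0.132]
```

View pics/c1.png

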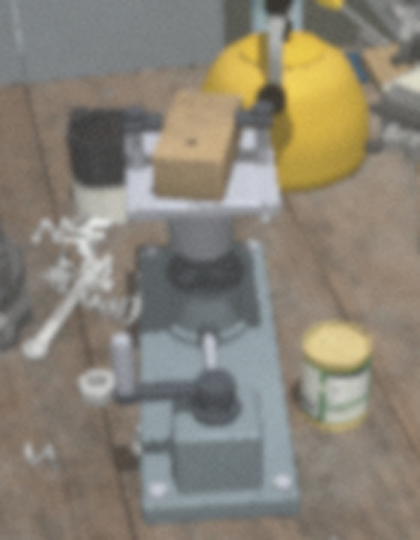

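View pics/d1.png

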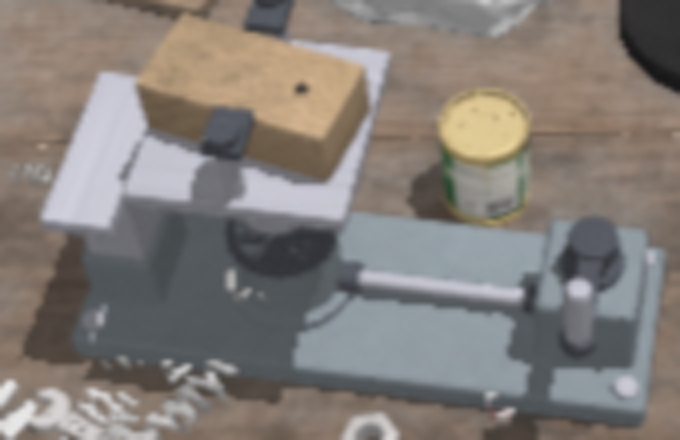

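```bash
python3 - <<'E'
from h import *
np.set_printoptions(precision=4,suppress=True)
S,T=camera_params('scene'),camera_params('top')
t=lambda x,y,z:atz('top',(140+x/4,165+y/4),z,T)
s=lambda x,y,z:atz('scene',(180+x/3,90+y/3),z,S)
print('top FR',t(643,408,.022),'FL',t(78,345,.022),'BR',t(665,250,.022))
print('scene FR(nearleft)',s(143,510,.022),'BR',s(297,498,.022),'FL',s(138,250,.022),'BL',s(262,243,.022))
print('hub top',t(594,225,.13),s(213,383,.13))
print('pin top',t(579,287,.151),s(121,338,.151),'pin foot',t(579,345,.104),s(123,397,.104))
# block top corners z .078
print('block top',t(645,232,.078),t(553,222,.078),s(175,428,.078),s(262,428,.078))
print('rest top tri', tri([ray('top',(140+42/4,165+222/4),T)]+[ray('scene',(0,0),S)])[0] if 0 else '')
for z in(.1,.15,.13): print(z,'rest near corner',t(42,220,z),'FR c',t(92,230,z),'BL',t(100,72,z))
for z in(.17,.18,.19,.2): print(z,'table nearR',t(343,216,z),s(128,212,z),'farR',t(390,52,z),s(277,210,z),'nearL',t(124,193,z))
E
```

```text
top FR [ 0.45   -0.1393  0.022 ] FL [0.5016 0.1975 0.022 ] BR [ 0.5625 -0.1596  0.022 ]
scene FR(nearleft) [ 0.4492 -0.1439  0.022 ] BR [ 0.5632 -0.1615  0.022 ] FL [0.5057 0.1972 0.022 ] BL [0.6238 0.1791 0.022 ]
hub top [ 0.5048 -0.1106  0.13  ] [ 0.5066 -0.1402  0.13  ]
pin top [ 0.4496 -0.1     0.151 ] [ 0.45   -0.1002  0.151 ] pin foot [ 0.4431 -0.1004  0.104 ] [ 0.4464 -0.1086  0.104 ]
block top [ 0.5366 -0.1431  0.078 ] [ 0.5452 -0.0888  0.078 ] [ 0.4805 -0.1224  0.078 ] [ 0.5421 -0.1388  0.078 ]
rest top tri 
0.1 rest near corner [0.5378 0.2067 0.1   ] FR c [0.53   0.1769 0.1   ] BL [0.6507 0.189  0.1   ]
0.15 rest near corner [0.501  0.1893 0.15  ] FR c [0.4937 0.1613 0.15  ] BL [0.6068 0.1727 0.15  ]
0.13 rest near corner [0.5157 0.1962 0.13  ] FR c [0.5082 0.1675 0.13  ] BL [0.6243 0.1792 0.13  ]
0.17 table nearR [0.485  0.0239 0.17  ] [0.4788 0.0317 0.17  ] farR [0.6005 0.003  0.17  ] [0.5919 0.0056 0.17  ] nearL [0.5031 0.1415 0.17  ]
0.18 table nearR [0.4777 0.0226 0.18  ] [0.4768 0.0158 0.18  ] farR [0.5916 0.002  0.18  ] [ 0.5877 -0.0098  0.18  ] nearL [0.4955 0.1386 0.18  ]
0.19 table nearR [0.4703 0.0213 0.19  ] [ 0.4749 -0.0001  0.19  ] farR [0.5827 0.001  0.19  ] [ 0.5836 -0.0252  0.19  ] nearL [0.4879 0.1356 0.19  ]
0.2 table nearR [0.463 0.02  0.2  ] [ 0.4729 -0.016   0.2   ] farR [ 0.5738 -0.0001  0.2   ] [ 0.5794 -0.0406  0.2   ] nearL [0.4803 0.1327 0.2   ]
```

```bash
cat >> h.py <<'E'
YAW=-0.158
PIN=np.array([.450,-.099]); c_,s_=np.cos(YAW),np.sin(YAW)
AX=PIN+.065*np.array([c_,s_])
ORG=AX+.155*np.array([-s_,c_])
def loc(x,y): return ORG+np.array([c_*x-s_*y,s_*x+c_*y])
E
python3 - <<'E'
from h import *
np.set_printoptions(precision=4,suppress=True)
s=get_state();M=R.from_quat(s['eef_rot']).as_matrix();print(M)
p=camera_params('wrist');print(R.from_quat(p['orientation']).as_matrix());print(M.T@(np.array(p['position'])-s['tool_pos']))
print(ORG,AX)
T=camera_params('top')
for z in(.13,.14,.15):print(z,atz('top',(165.2,201.1),z,T),loc(0,127))
for z in(.17,.18,.19):print(z,atz('top',(178.8,192.2),z,T),loc(0,88))
d=np.array([*PIN,.30])-s['tool_pos'];print(M.T@d*100)
E
```

```text
[[-0.      0.3342  0.9425]
 [ 0.0001  0.9425 -0.3342]
 [-1.      0.     -0.    ]]
[[ 0.3344  0.8972  0.2884]
 [ 0.9424 -0.3184 -0.1022]
 [ 0.0001  0.306  -0.952 ]]
[-0.1309  0.0015 -0.0798]
[0.5386 0.0438] [ 0.5142 -0.1092]
0.13 [0.5689 0.1711 0.13  ] [ 20.5212 125.4619]
0.14 [0.5609 0.1679 0.14  ] [ 20.5212 125.4619]
0.15 [0.5528 0.1648 0.15  ] [ 20.5212 125.4619]
0.17 [0.5614 0.1318 0.17  ] [14.3848 86.9477]
0.18 [0.553 0.129 0.18 ] [14.3848 86.9477]
0.19 [0.5446 0.1262 0.19  ] [14.3848 86.9477]
[ -4.7307 -56.7913  45.7234]
```

View pics/wrist0.png

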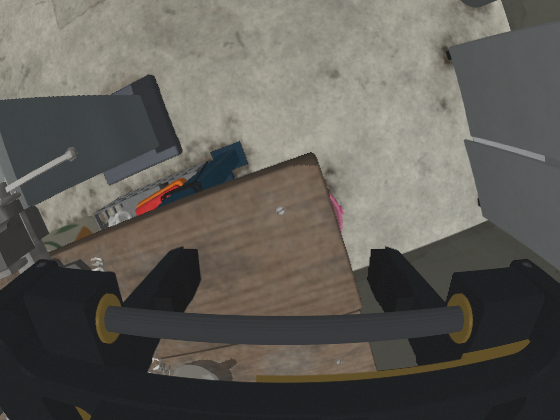

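{"method": "apply_moves", "body": {
  "delta_pos": [
    [-3.5,0,0],
    [-7,0,0],
    [-10,-1,1],
    [-10,-4,3.3],
    [-10,-7.2,5.8],
    [-10,-10.4,8.4],
    [-10,-13.6,11],
    [-10,-16.8,13.5],
    [-10,-20,16.1],
    [-10,-23,18.5]
  ],
  "yaw": [0,0,0,0,0,0,0,-0.06,-0.12,-0.18],
  "gripper": [60,60,60,60,60,60,60,60,60,60],
  "force": 5
}}

```text
clock: 1.83
tool_pos: [0.3068, 0.3081, 0.3529]
eef_rot: [0.056, 0.705, -0.056, 0.705]
contact_force: [0.7, 0.2, 0.3]
opening: 0.602
```

```bash
cat > g.py <<'E'
from h import *
import sys
np.set_printoptions(precision=3,suppress=True)
# args: th radial tangential z -> delta in cm of tool frame, yaw
def goto(th,rad,tan,z):
    s=get_state();M=R.from_quat(s['eef_rot']).as_matrix()
    u=np.array([np.cos(np.pi+YAW+th),np.sin(np.pi+YAW+th)]);t=np.array([-u[1],u[0]])
    xy=AX+(0.065+rad)*u+tan*t
    d=M.T@(np.array([*xy,z])-s['tool_pos'])*100
    # desired tool y = -t
    a=np.arctan2(-t[1],-t[0])-np.arctan2(M[1,1],M[0,1]); a=(a+np.pi)%(2*np.pi)-np.pi
    return d,-a
def show():
    s=get_state();p=s['tool_pos'][:2]-AX; th=np.arctan2(p[1],p[0])-np.pi-YAW; th=(th+np.pi)%(2*np.pi)-np.pi
    print('t',round(s['clock'],2),s['tool_pos'],'th',round(th,3),'r',round(np.hypot(*p)*1e3,1),'F',s['contact_force'],'M',s['moment'],'open',round(s['opening'],3))
if __name__=='__main__':
    show(); print(goto(*map(float,sys.argv[1:5])))
E
python3 g.py 0 0 0 .30
```

```text
t 1.83 [0.307 0.308 0.353] th -0.952 r 466.1 F [0.676 0.198 0.297] M [-0.018 -0.013 -0.01 ] open 0.602
(array([  5.306, -37.951,  20.551]), np.float64(-7.035815124156741e-05))
```

{"method": "apply_moves", "body": {
  "delta_pos": [
    [0,-3.6,2],
    [0,-7.3,4],
    [0,-11,6],
    [0,-14.6,8],
    [0,-18.3,10],
    [0,-22,12],
    [0,-25.6,14],
    [0,-29.3,16],
    [1,-33,18],
    [3,-36.5,20]
  ],
  "yaw": [0,0,0,0,0,0,0,0,0,0],
  "gripper": [60,60,60,60,60,60,60,60,60,60]
}}

```text
clock: 2.67
tool_pos: [0.4461, -0.0801, 0.3277]
eef_rot: [0.056, 0.703, -0.056, 0.707]
contact_force: [1.5, 0.3, 0.5]
opening: 0.604
```

```bash
python3 g.py 0 0 0 .25
```

```text
t 2.67 [ 0.446 -0.08   0.328] th -0.246 r 74.0 F [1.452 0.333 0.463] M [-0.03  -0.05  -0.006] open 0.604
(array([ 7.774, -1.799,  0.632]), np.float64(-0.0013014638023332026))
```

{"method": "apply_moves", "body": {
  "delta_pos": [
    [3,-1.8,0.6],
    [6,-1.8,0.6],
    [7.8,-1.8,0.6],
    [7.8,-1.8,0.6],
    [7.8,-1.8,0.6]
  ],
  "yaw": [0,0,0,0,0],
  "gripper": [60,60,60,60,60]
}}

```text
clock: 3.08
tool_pos: [0.4494, -0.0988, 0.2495]
eef_rot: [0.056, 0.703, -0.056, 0.706]
contact_force: [-0.2, 0.6, -0.2]
opening: 0.602
```

```bash
python3 - <<'E'
from g import *
show()
for n in('wrist','top','scene'):
    p=camera_params(n); save(n,n+'1.png')
    for t in('pin','pin_mid','table_edge','rest'):
        r=spot_point(t,n); print(n,t,[(x['pixel'],round(x['score'],2)) for x in r[:2]], atz(n,r[0]['pixel'],.132 if t=='pin_mid' else .104,p) if r else '')
print(goto(0,0,0,.15))
E
```

```text
t 3.08 [ 0.449 -0.099  0.25 ] th -0.001 r 65.6 F [-0.248  0.564 -0.165] M [-0.05  -0.003 -0.001] open 0.602
wrist pin [([283.5, 196.4], 0.74)] [ 0.452 -0.098  0.104]
wrist pin_mid [([286.9, 205.0], 0.75)] [ 0.451 -0.095  0.132]
wrist table_edge [([288.3, 205.2], 0.31)] [ 0.46  -0.095  0.104]
wrist rest [] 
top pin [] 
top pin_mid [([165.8, 200.4], 0.61)] [0.569 0.169 0.132]
top table_edge [([368.2, 223.4], 0.69)] [ 0.513 -0.294  0.104]
top rest [([165.8, 201.1], 0.97)] [0.59  0.178 0.104]
scene pin [([220.2, 218.6], 0.67)] [ 0.447 -0.096  0.104]
scene pin_mid [([218.1, 208.3], 0.55)] [ 0.445 -0.094  0.132]
scene table_edge [([242.9, 130.2], 0.85)] [0.578 0.287 0.104]
scene rest [] 
(array([ 9.972,  0.003, -0.022]), np.float64(-0.0013118403936296374))
```

View pics/wrist1.png

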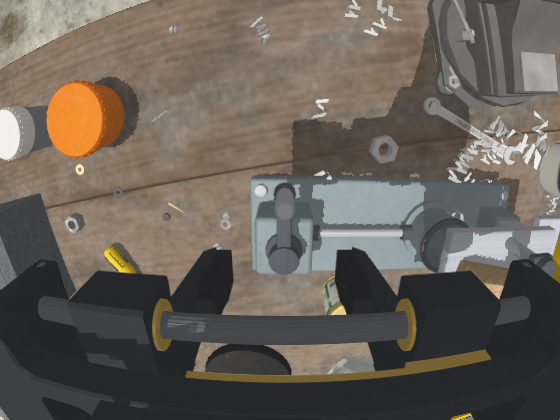

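View pics/top1.png

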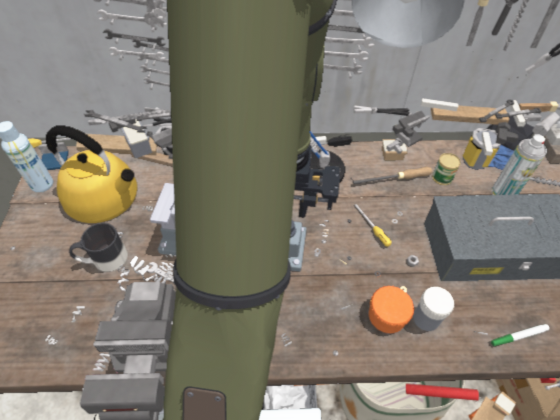

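View pics/scene1.png

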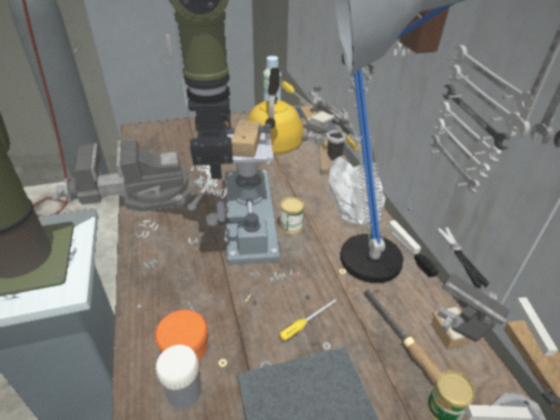

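{"method": "apply_moves", "body": {
  "delta_pos": [
    [3,0,0],
    [6,0,0],
    [8,0,0],
    [9,0,0],
    [10,0,0],
    [11,0,0],
    [11.7,0,0],
    [11.7,0,0]
  ],
  "yaw": [0,0,0,0,0,0,0,0],
  "gripper": [60,60,60,60,60,60,60,60]
}}

```text
clock: 4.5
tool_pos: [0.4498, -0.099, 0.1316]
eef_rot: [0.056, 0.703, -0.056, 0.706]
contact_force: [-0.4, 0.3, -0.2]
opening: 0.595
```

```bash
python3 - <<'E'
from g import *
show()
for n in('wrist','scene','top'):
    p=camera_params(n); save(n,n+'2.png')
print(camera_params('scene')['position'])
a=cv2.imread('pics/scene2.png');cv2.imwrite('pics/c2.png',cv2.resize(a[90:270,180:320],None,fx=3,fy=3,interpolation=cv2.INTER_CUBIC))
print(goto(0,0,0,.132))
E
```

```text
t 4.5 [ 0.45  -0.099  0.132] th -0.0 r 65.2 F [-0.394  0.271 -0.239] M [-0.047  0.002  0.006] open 0.595
[ 0.377 -0.79   0.687]
(array([ 0.104,  0.005, -0.058]), np.float64(-0.0014240648844250359))
```

View pics/wrist2.png

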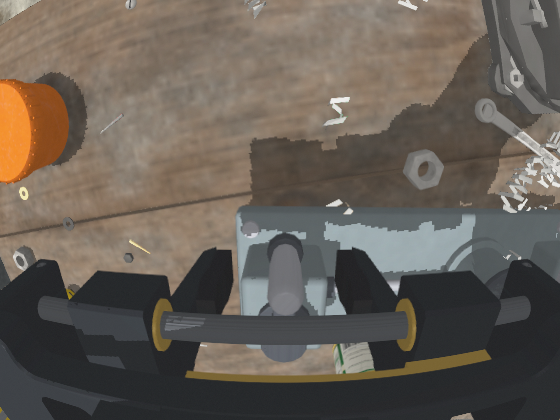

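View pics/c2.png

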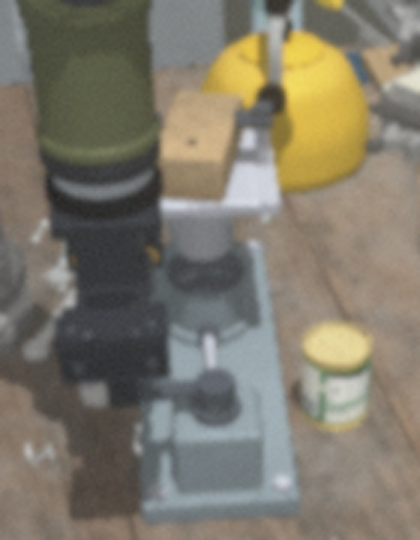

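View pics/top2.png

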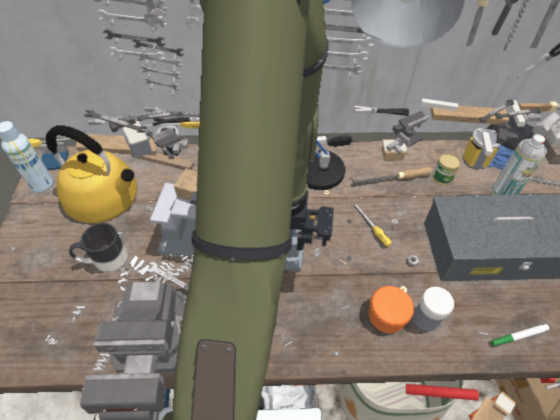

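```bash
cat > fit.py <<'E'
from h import *
from scipy.optimize import least_squares
np.set_printoptions(precision=4,suppress=True)
S,T=camera_params('scene'),camera_params('top')
def proj(p,X):
    q=R.from_quat(p['orientation']).inv().apply(np.array(X)-p['position']); f=210/np.tan(np.radians(p['fovy'])/2)
    return np.array([p['cx']+f*q[0]/q[2],p['cy']+f*q[1]/q[2]])
t=lambda x,y:(140+x/4,165+y/4)
s=lambda x,y:(180+x/3,90+y/3)
B,TB,RS=0,1,2
# plate offset y unknown param
O=[(T,'b',-60,-175,t(643,408)),(T,'b',-60,175,t(78,345)),(T,'b',60,-175,t(665,250)),
(S,'b',-60,-175,s(143,510)),(S,'b',60,-175,s(297,498)),(S,'b',-60,175,s(138,250)),(S,'b',60,175,s(262,243)),
(T,'t',-60,-30,t(343,216)),(T,'t',60,-30,t(390,52)),(T,'t',-60,90,t(124,193)),
(S,'t',-60,-30,s(128,208)),(S,'t',60,-30,s(277,207)),
(T,'r',-55,147,t(42,220)),(T,'r',-55,107,t(92,228)),(T,'r',55,147,t(100,72)),
(S,'p',-65,-155,s(121,338)),(T,'p',-65,-155,t(579,285))]
def res(v,full=False):
    x,y,a,ht,hr,off,sx,sy=v;out=[]
    for cam,k,lx,ly,px in O:
        z={'b':.022,'t':ht,'r':hr,'p':.151}[k]
        if k=='b': ly=ly+off
        lx,ly=lx/1e3,ly/1e3
        X=[x+np.cos(a)*lx-np.sin(a)*ly,y+np.sin(a)*lx+np.cos(a)*ly,z]
        e=proj(cam,X)-px
        if cam is S: e=e+[sx,sy]
        out.append(e)
    return np.array(out) if full else np.concatenate([*out,[sx/2,sy/2]])
if __name__=='__main__':
    r=least_squares(res,[.5386,.0438,-.158,.18,.14,20,0,0],loss='soft_l1')
    print(r.x);print(res(r.x,True))
    v=r.x
    for h in(.18,.19):print(proj(S,[.55,.02,h]))
E
python3 fit.py
```

```text
[  0.5404   0.0419  -0.1687   0.1787   0.1365 -21.0495  -0.1809   0.6293]
[[ 0.8861  0.6104]
 [-2.2823 -1.8705]
 [ 0.6194 -1.3511]
 [-0.811  -0.1199]
 [ 1.2583  0.3177]
 [-0.1147 -0.6694]
 [-0.0389 -0.2833]
 [ 0.1204  0.9506]
 [-0.0239 -0.5585]
 [-0.842   0.0794]
 [-0.9046  0.9933]
 [ 1.2861 -0.9655]
 [-0.9563  0.0502]
 [ 4.1104  0.1696]
 [-0.1796 -0.2148]
 [-0.0739  0.5543]
 [-0.0375  0.2499]]
[253.4468 155.5358]
[253.3357 151.8308]
```

```bash
cat > look.py <<'E'
from g import *
base=cv2.imread('pics/scene2.png')
U=4
def up(a): return cv2.resize(a,None,fx=U,fy=U,interpolation=cv2.INTER_CUBIC)
x0,x1,y0,y1=248,272,120,163
m=np.zeros(base.shape[:2],np.uint8)
poly=np.array([[205,92],[238,97],[238,165],[276,165],[278,216],[205,214]],float)/3+[180,90]
cv2.fillPoly(m,[np.round(poly).astype(int)],255)
tp=up(base[y0:y1,x0:x1]); mk=cv2.resize(m[y0:y1,x0:x1],None,fx=U,fy=U,interpolation=cv2.INTER_NEAREST)
def dz(bgr):
    sr=up(bgr[y0-6:y1+32,x0-3:x1+4])
    r=cv2.matchTemplate(sr,tp,cv2.TM_SQDIFF,mask=mk); 
    _,_,(mx,my),_=cv2.minMaxLoc(r)
    col=r[:,mx]; o=0
    if 0<my<len(col)-1:
        a,b,c=col[my-1],col[my],col[my+1]; o=.5*(a-c)/(a-2*b+c)
    return ((my+o)/U-6)/.37, mx/U-3, np.sqrt(r[my,mx]/mk.astype(bool).sum()/3)
if __name__=='__main__':
    show()
    im=snapshot('scene'); k=int(get_state()['clock']*100)
    b=cv2.cvtColor(im,cv2.COLOR_RGB2BGR); cv2.imwrite(f'pics/s{k}.png',b); print('sunk mm %.2f dx %.2f err %.1f'%dz(b))
    a=sys.argv[1:]
    for i in range(0,len(a)-3,4): d,y=goto(*map(float,a[i:i+4])); print(a[i:i+4],np.round(d,2),round(y,3))
E
python3 look.py 0 0 .007 .132  0.1 0 .007 .132
```

```text
t 4.65 [ 0.451 -0.099  0.133] th 0.001 r 64.4 F [ 0.044 -1.275 -0.395] M [ 0.034  0.033 -0.023] open 0.6
sunk mm 0.00 dx 0.00 err 1.8
['0', '0', '.007', '.132'] [ 0.12 -0.7  -0.07] -0.001
['0.1', '0', '.007', '.132'] [ 0.12 -1.34  0.03] -0.101
```

{"method": "apply_moves", "body": {
  "delta_pos": [
    [0.1,0,-0.1],
    [0.1,0,-0.1],
    [0.1,0,-0.1],
    [0.1,0,-0.1],
    [0.1,-0.1,-0.1],
    [0.1,-0.2,-0.1],
    [0.1,-0.3,-0.1],
    [0.1,-0.3,-0.1]
  ],
  "yaw": [0,0,0,0,0,0,0,0],
  "gripper": [30,30,30,30,30,30,30,30]
}}

```text
clock: 5.37
tool_pos: [0.4492, -0.1023, 0.1322]
eef_rot: [0.056, 0.702, -0.057, 0.707]
contact_force: [-0.1, -0.4, -0.1]
opening: 0.298
```

```bash
python3 look.py .08 0 0 .132  0.12 0 0 .132 .16 0 0 .132 .2 0 0 .132
```

```text
t 5.37 [ 0.449 -0.102  0.132] th 0.052 r 65.4 F [-0.078 -0.43  -0.057] M [-0.012  0.037 -0.014] open 0.298
sunk mm 0.03 dx 0.00 err 1.9
['.08', '0', '0', '.132'] [ 0.02 -0.19  0.06] -0.082
['0.12', '0', '0', '.132'] [ 0.02 -0.45  0.08] -0.122
['.16', '0', '0', '.132'] [ 0.02 -0.71  0.12] -0.162
['.2', '0', '0', '.132'] [ 0.02 -0.96  0.17] -0.202
```

{"method": "apply_moves", "body": {
  "delta_pos": [
    [0,-0.1,0],
    [0,-0.2,0.05],
    [0,-0.35,0.05],
    [0,-0.5,0.1],
    [0,-0.65,0.1],
    [0,-0.8,0.15],
    [0,-0.9,0.15],
    [0,-0.95,0.15]
  ],
  "yaw": [-0.05,-0.08,-0.11,-0.13,-0.15,-0.18,-0.2,-0.2],
  "gripper": [30,30,30,30,30,30,30,30]
}}

```text
clock: 6.08
tool_pos: [0.449, -0.1119, 0.1322]
eef_rot: [-0.015, 0.705, 0.014, 0.709]
contact_force: [0.3, 1.5, 0.3]
opening: 0.301
```

```bash
python3 look.py .2 0 0 .132  0.25 0 0 .132 .28 0 0 .132 .32 0 0 .132
python3 - <<'E'
from g import *
p=camera_params('wrist');save('wrist','w3.png')
for t in('pin','pin_mid'):
    r=spot_point(t,'wrist'); print(t,[(x['pixel'],round(x['score'],2),atz('wrist',x['pixel'],.132 if t=='pin_mid' else .104,p)) for x in r[:2]])
E
```

```text
t 6.08 [ 0.449 -0.112  0.132] th 0.199 r 65.3 F [0.323 1.47  0.346] M [ 0.329  0.144 -0.068] open 0.301
sunk mm 0.06 dx 0.00 err 2.0
['.2', '0', '0', '.132'] [0.02 0.   0.03] -0.002
['0.25', '0', '0', '.132'] [ 0.02 -0.32  0.04] -0.052
['.28', '0', '0', '.132'] [ 0.02 -0.52  0.05] -0.082
['.32', '0', '0', '.132'] [ 0.02 -0.78  0.08] -0.122
pin [([290.6, 255.2], 0.84, array([ 0.45 , -0.107,  0.104]))]
pin_mid [([299.6, 279.3], 0.73, array([ 0.448, -0.103,  0.132]))]
```

View pics/w3.png

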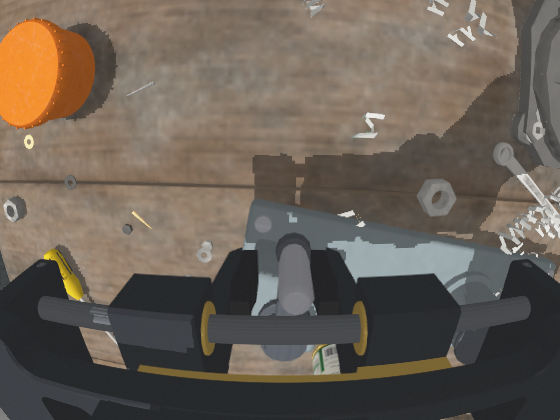

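{"method": "apply_moves", "body": {
  "delta_pos": [
    [0,-0.1,0],
    [0,-0.2,0],
    [0,-0.3,0],
    [0,-0.32,0],
    [0,-0.32,0]
  ],
  "yaw": [-0.02,-0.04,-0.05,-0.05,-0.05],
  "gripper": [30,30,30,30,30]
}}

```text
clock: 6.7
tool_pos: [0.4494, -0.1153, 0.1322]
eef_rot: [-0.032, 0.704, 0.031, 0.709]
contact_force: [-0.2, 1.5, 0.5]
opening: 0.297
```

```bash
python3 look.py .3 0 0 .132
```

```text
t 6.7 [ 0.449 -0.115  0.132] th 0.251 r 65.1 F [-0.157  1.476  0.475] M [0.22  0.086 0.009] open 0.297
sunk mm 0.13 dx 0.00 err 2.2
['.3', '0', '0', '.132'] [ 0.02 -0.32  0.02] -0.052
```

{"method": "apply_moves", "body": {
  "delta_pos": [
    [0,-0.1,0],
    [0,-0.2,0],
    [0,-0.3,0],
    [0,-0.32,0],
    [0,-0.32,0]
  ],
  "yaw": [-0.02,-0.04,-0.05,-0.05,-0.05],
  "gripper": [30,30,30,30,30]
}}

```text
clock: 7.17
tool_pos: [0.4497, -0.1186, 0.1322]
eef_rot: [-0.05, 0.703, 0.048, 0.708]
contact_force: [-0.3, 0.6, 0.0]
opening: 0.299
```

```bash
python3 look.py .35 0 0 .132
```

```text
t 7.17 [ 0.45  -0.119  0.132] th 0.303 r 65.2 F [-0.323  0.587  0.037] M [ 0.227 -0.023  0.037] open 0.299
sunk mm 0.11 dx 0.00 err 2.4
['.35', '0', '0', '.132'] [ 0.03 -0.31  0.02] -0.053
```

{"method": "apply_moves", "body": {
  "delta_pos": [
    [0,-0.1,0],
    [0,-0.2,0],
    [0,-0.3,0],
    [0,-0.32,0],
    [0,-0.32,0]
  ],
  "yaw": [-0.02,-0.04,-0.05,-0.05,-0.05],
  "gripper": [30,30,30,30,30]
}}

```text
clock: 7.63
tool_pos: [0.4502, -0.122, 0.1323]
eef_rot: [-0.068, 0.701, 0.066, 0.707]
contact_force: [-0.5, 1.6, -0.7]
opening: 0.301
```

```bash
python3 look.py .4 0 0 .132
```

```text
t 7.63 [ 0.45  -0.122  0.132] th 0.355 r 65.2 F [-0.456  1.593 -0.664] M [ 0.284 -0.037 -0.007] open 0.301
sunk mm 0.17 dx 0.00 err 2.6
['.4', '0', '0', '.132'] [ 0.03 -0.3   0.03] -0.053
```

{"method": "apply_moves", "body": {
  "delta_pos": [
    [0,-0.1,0],
    [0,-0.2,0],
    [0,-0.3,0.05],
    [0,-0.32,0.05],
    [0,-0.32,0.05]
  ],
  "yaw": [-0.02,-0.04,-0.05,-0.05,-0.05],
  "gripper": [30,30,30,30,30]
}}

```text
clock: 8.1
tool_pos: [0.451, -0.1251, 0.1323]
eef_rot: [-0.085, 0.7, 0.083, 0.704]
contact_force: [0.3, 1.8, 0.4]
opening: 0.3
```

```bash
python3 look.py .45 0 0 .132
```

```text
t 8.1 [ 0.451 -0.125  0.132] th 0.404 r 65.2 F [0.285 1.785 0.369] M [ 0.292  0.155 -0.03 ] open 0.3
sunk mm 0.15 dx 0.00 err 2.8
['.45', '0', '0', '.132'] [ 0.03 -0.3   0.03] -0.053
```

{"method": "apply_moves", "body": {
  "delta_pos": [
    [0,-0.1,0],
    [0,-0.2,0],
    [0,-0.3,0.05],
    [0,-0.32,0.05],
    [0,-0.32,0.05]
  ],
  "yaw": [-0.02,-0.04,-0.05,-0.05,-0.05],
  "gripper": [30,30,30,30,30]
}}

```text
clock: 8.57
tool_pos: [0.4519, -0.1283, 0.1322]
eef_rot: [-0.103, 0.698, 0.101, 0.702]
contact_force: [-2.2, 1.3, 0.2]
opening: 0.301
```

```bash
python3 look.py .5 0 0 .132; ls -t pics|head -1; python3 -c "
import cv2,glob,os
f=max(glob.glob('pics/s[0-9]*.png'),key=os.path.getmtime);a=cv2.imread(f);cv2.imwrite('pics/c3.png',cv2.resize(a[90:270,180:320],None,fx=3,fy=3,interpolation=cv2.INTER_CUBIC))"
```

```text
t 8.57 [ 0.452 -0.128  0.132] th 0.455 r 65.2 F [-2.211  1.276  0.234] M [ 0.297  0.284 -0.013] open 0.301
sunk mm 0.28 dx 0.00 err 3.3
['.5', '0', '0', '.132'] [ 0.02 -0.29  0.03] -0.054
s861.png
```

View pics/c3.png

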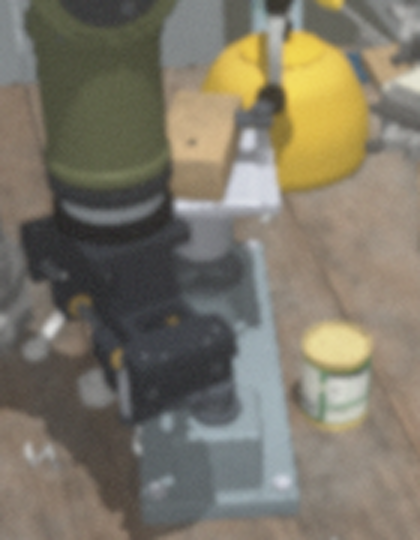

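{"method": "apply_moves", "body": {
  "delta_pos": [
    [0,-0.1,0],
    [0,-0.2,0],
    [0,-0.3,0],
    [0,-0.3,0],
    [0,-0.3,0]
  ],
  "yaw": [-0.02,-0.04,-0.05,-0.05,-0.05],
  "gripper": [30,30,30,30,30]
}}

```text
clock: 9.03
tool_pos: [0.4528, -0.1314, 0.1322]
eef_rot: [-0.12, 0.695, 0.118, 0.699]
contact_force: [-1.3, 1.7, -0.0]
opening: 0.299
```

```bash
python3 look.py .55 0 0 .132
```

```text
t 9.03 [ 0.453 -0.131  0.132] th 0.505 r 65.2 F [-1.256  1.651 -0.017] M [ 0.366  0.192 -0.005] open 0.299
sunk mm 2.25 dx 0.00 err 4.1
['.55', '0', '0', '.132'] [ 0.03 -0.29  0.03] -0.054
```

{"method": "apply_moves", "body": {
  "delta_pos": [
    [0,0,0],
    [0,0,0],
    [0,0,0]
  ],
  "yaw": [0,0,0],
  "gripper": [30,30,30]
}}

```text
clock: 9.33
tool_pos: [0.4528, -0.1314, 0.1322]
eef_rot: [-0.12, 0.695, 0.118, 0.699]
contact_force: [-1.0, 2.5, 1.1]
opening: 0.3
```

```bash
python3 look.py .42 0 0 .132
```

```text
t 9.33 [ 0.453 -0.131  0.132] th 0.505 r 65.3 F [-0.979  2.545  1.053] M [ 0.355  0.118 -0.002] open 0.3
sunk mm 4.34 dx 0.00 err 5.6
['.42', '0', '0', '.132'] [0.02 0.55 0.04] 0.076
```

{"method": "apply_moves", "body": {
  "delta_pos": [
    [0,0.1,0],
    [0,0.2,0],
    [0,0.3,0],
    [0,0.4,0],
    [0,0.5,0],
    [0,0.55,0],
    [0,0.55,0],
    [0,0.55,0],
    [0,0.55,0],
    [0,0.55,0]
  ],
  "yaw": [0,0.02,0.04,0.06,0.08,0.08,0.08,0.08,0.08,0.08],
  "gripper": [30,30,30,30,30,30,30,30,30,30]
}}

```text
clock: 10.22
tool_pos: [0.451, -0.1263, 0.1322]
eef_rot: [-0.092, 0.699, 0.09, 0.703]
contact_force: [0.5, -0.2, 0.1]
opening: 0.305
```

```bash
python3 look.py .36 0 0 .132 .3 0 0 .132; python3 -c "
import cv2,glob,os
f=max(glob.glob('pics/s[0-9]*.png'),key=os.path.getmtime);a=cv2.imread(f);cv2.imwrite('pics/c4.png',cv2.resize(a[90:270,180:320],None,fx=3,fy=3,interpolation=cv2.INTER_CUBIC))"
```

```text
t 10.22 [ 0.451 -0.126  0.132] th 0.422 r 65.4 F [ 0.525 -0.193  0.13 ] M [ 0.05   0.029 -0.042] open 0.305
sunk mm 10.54 dx 0.00 err 4.7
['.36', '0', '0', '.132'] [0.02 0.4  0.05] 0.056
['.3', '0', '0', '.132'] [0.02 0.79 0.09] 0.116
```

View pics/c4.png

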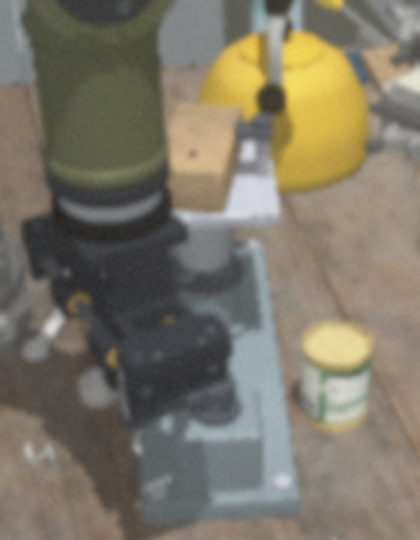

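{"method": "apply_moves", "body": {
  "delta_pos": [
    [0,0,0],
    [0,0,0],
    [0,0,0],
    [0,0,0],
    [0,0,0],
    [0,0,0],
    [0,0,0],
    [0,0,0],
    [0,0,0],
    [0,0,0]
  ],
  "yaw": [0,0,0,0,0,0,0,0,0,0],
  "gripper": [30,30,30,30,30,30,30,30,30,30]
}}

```text
clock: 11.1
tool_pos: [0.451, -0.1263, 0.1322]
eef_rot: [-0.092, 0.699, 0.09, 0.703]
contact_force: [-0.2, 0.1, 0.1]
opening: 0.298
```

{"method": "apply_moves", "body": {
  "delta_pos": [
    [0,0,0],
    [0,0,0],
    [0,0,0],
    [0,0,0],
    [0,0,0],
    [0,0,0],
    [0,0,0],
    [0,0,0],
    [0,0,0],
    [0,0,0]
  ],
  "yaw": [0,0,0,0,0,0,0,0,0,0],
  "gripper": [30,30,30,30,30,30,30,30,30,30]
}}

```text
clock: 11.93
tool_pos: [0.451, -0.1263, 0.1322]
eef_rot: [-0.092, 0.699, 0.09, 0.703]
contact_force: [-0.9, 0.1, -0.7]
opening: 0.297
```

```bash
python3 look.py .36 0 0 .132 .3 0 0 .132;  python3 - <<'E'
from h import *
save('top','top4.png')
a=cv2.imread('pics/top4.png');cv2.imwrite('pics/d4.png',cv2.resize(a[165:275,140:310],None,fx=4,fy=4,interpolation=cv2.INTER_CUBIC))
E
```

```text
t 11.93 [ 0.451 -0.126  0.132] th 0.422 r 65.4 F [-0.95   0.123 -0.746] M [0.001 0.024 0.023] open 0.297
sunk mm 22.03 dx 0.25 err 6.3
['.36', '0', '0', '.132'] [0.02 0.4  0.05] 0.056
['.3', '0', '0', '.132'] [0.02 0.79 0.09] 0.116
```

View pics/d4.png

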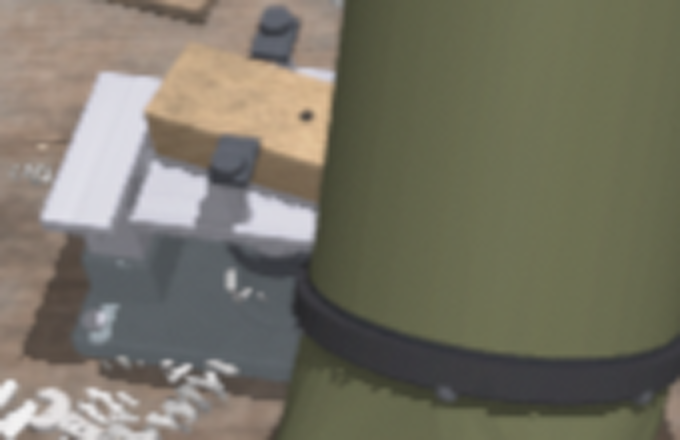

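{"method": "apply_moves", "body": {
  "delta_pos": [
    [0,0,0],
    [0,0,0],
    [0,0,0],
    [0,0,0],
    [0,0,0],
    [0,0,0],
    [0,0,0],
    [0,0,0],
    [0,0,0],
    [0,0,0]
  ],
  "yaw": [0,0,0,0,0,0,0,0,0,0],
  "gripper": [30,30,30,30,30,30,30,30,30,30]
}}

```text
clock: 12.87
tool_pos: [0.451, -0.1263, 0.1322]
eef_rot: [-0.092, 0.699, 0.09, 0.703]
contact_force: [0.5, -0.0, -0.2]
opening: 0.303
```

```bash
python3 look.py .36 0 0 .132 .3 0 0 .132 .2 0 0 .132 .1 0 0 .132; python3 -c "
import cv2,glob,os
f=max(glob.glob('pics/s[0-9]*.png'),key=os.path.getmtime);a=cv2.imread(f);cv2.imwrite('pics/c5.png',cv2.resize(a[90:270,180:320],None,fx=3,fy=3,interpolation=cv2.INTER_CUBIC))"
```

```text
t 12.87 [ 0.451 -0.126  0.132] th 0.422 r 65.4 F [ 0.496 -0.042 -0.219] M [0.013 0.021 0.004] open 0.303
sunk mm 28.38 dx 0.25 err 6.8
['.36', '0', '0', '.132'] [0.02 0.41 0.06] 0.056
['.3', '0', '0', '.132'] [0.02 0.79 0.09] 0.116
['.2', '0', '0', '.132'] [0.02 1.43 0.2 ] 0.216
['.1', '0', '0', '.132'] [0.02 2.06 0.37] 0.316
```

View pics/c5.png

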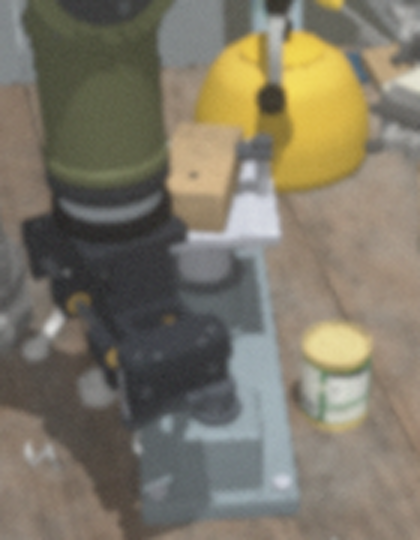

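{"method": "apply_moves", "body": {
  "delta_pos": [
    [0,0,0],
    [0,0,0],
    [0,0,0],
    [0,0,0],
    [0,0,0],
    [0,0,0],
    [0,0.2,0],
    [0,0.4,0.05],
    [0,0.7,0.1],
    [0,1.0,0.1]
  ],
  "yaw": [0,0,0,0,0,0,0.03,0.06,0.1,0.15],
  "gripper": [30,30,30,30,30,30,30,30,30,30]
}}

```text
clock: 13.75
tool_pos: [0.4502, -0.1181, 0.1323]
eef_rot: [-0.038, 0.703, 0.034, 0.709]
contact_force: [2.3, -6.2, -4.0]
opening: 0.301
```

```bash
python3 look.py .2 0 0 .132 .1 0 0 .132 0 0 0 .132 -.06 0 0 .132;python3 look.py
```

```text
t 13.75 [ 0.45  -0.118  0.132] th 0.295 r 64.6 F [ 2.301 -6.152 -4.04 ] M [-1.181 -0.444  0.036] open 0.301
sunk mm 34.12 dx 0.25 err 6.4
['.2', '0', '0', '.132'] [ 0.02  0.56 -0.03] 0.058
['.1', '0', '0', '.132'] [0.02 1.2  0.04] 0.158
['0', '0', '0', '.132'] [0.02 1.84 0.18] 0.258
['-.06', '0', '0', '.132'] [0.02 2.21 0.29] 0.318
t 13.8 [ 0.45  -0.117  0.132] th 0.286 r 64.6 F [ 1.602 -4.915 -2.642] M [-1.009 -0.254  0.003] open 0.301
sunk mm 34.18 dx 0.25 err 6.2
```

```bash
 python3 - <<'E'
from h import *
from look import show
im=np.mean([snapshot('top').astype(float) for _ in range(4)],0).astype(np.uint8)
b=cv2.cvtColor(im,cv2.COLOR_RGB2BGR);cv2.imwrite('pics/top6.png',b)
cv2.imwrite('pics/d6.png',cv2.resize(b[170:240,140:220],None,fx=9,fy=8.5,interpolation=cv2.INTER_CUBIC) if 0 else cv2.resize(b[170:240,140:220],None,fx=8,fy=8,interpolation=cv2.INTER_CUBIC))
show()
E
python3 look.py
```

```text
t 14.05 [ 0.45  -0.118  0.132] th 0.286 r 64.7 F [ 1.499 -5.981 -1.818] M [-1.003 -0.264 -0.   ] open 0.301
t 14.05 [ 0.45  -0.118  0.132] th 0.286 r 64.7 F [ 1.499 -5.981 -1.818] M [-1.003 -0.264 -0.   ] open 0.301
sunk mm 34.26 dx 0.25 err 6.2
```

View pics/d6.png

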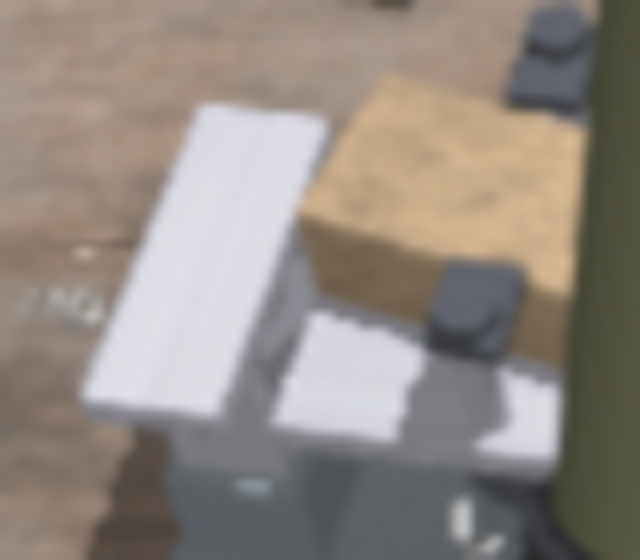

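```bash
 cat > lev.py <<'E'
from fit import *
t8=lambda x,y:np.array((140+x/8,170+y/8))
def level(restpx,tabpx,front):
    # unknown: rest centre x,y, yaw, hr, ht
    L=[(-55,20),(-55,-20),(55,20),(55,-20)]
    def f(v):
        x,y,a,hr,ht=v; out=[]
        def W(lx,ly,z): return [x+np.cos(a)*lx/1e3-np.sin(a)*ly/1e3,y+np.sin(a)*lx/1e3+np.cos(a)*ly/1e3,z]
        for l,p in zip(L,restpx): out+=list(proj(T,W(*l,hr))-p)
        out+=list(proj(T,W(-60,-37,ht))-tabpx)
        if front is not None:
            A=proj(T,W(-60,-37,ht));B=proj(T,W(-60,-157,ht));n=np.array([-(B-A)[1],(B-A)[0]]);n/=np.linalg.norm(n)
            out.append(n@(front-A))
        c=np.array([x,y])-[.5404+.127*.1679,.0419+.127*.9858]
        out+=list(c/.003)+[(a+.165)/.01]
        return np.array(out)
    r=least_squares(f,[.56,.169,-.16,.137,.145]); return r.x,f(r.x)
if __name__=='__main__':
    v,e=level([t8(83,397),t8(220,412),t8(200,103),t8(329,118)],t8(275,418),t8(555,458));print(v,'diff mm',(v[4]-v[3])*1e3);print(e)
    # pixel prediction of table corner at level
    x,y,a,hr,ht=v
    for h in (hr,hr+.005,hr+.01):
        X=[x-np.cos(a)*.06+np.sin(a)*.037,y-np.sin(a)*.06-np.cos(a)*.037,h];print((proj(T,X)-[140,170])*8)
E
python3 lev.py
```

```text
[ 0.5625  0.1664 -0.1636  0.1363  0.1433] diff mm 6.919700923237765
[-0.313   0.2239  0.1472  0.3921  0.066  -0.2811  0.393  -0.3656 -0.4727
  0.5074  0.3678  0.2621 -0.2413  0.1357]
[276.0158 436.828 ]
[272.5551 426.1737]
[269.0652 415.4296]
```

```bash
python3 look.py .45 0 0 .132 .505 0 0 .132 .42 0 0 .132
```

```text
t 14.1 [ 0.45  -0.118  0.132] th 0.286 r 64.8 F [ 1.297 -4.161 -1.894] M [-1.056 -0.279 -0.017] open 0.3
sunk mm 34.26 dx 0.25 err 6.3
['.45', '0', '0', '.132'] [ 0.03 -1.06  0.08] -0.186
['.505', '0', '0', '.132'] [ 0.03 -1.41  0.16] -0.241
['.42', '0', '0', '.132'] [ 0.03 -0.87  0.05] -0.156
```

{"method": "apply_moves", "body": {
  "delta_pos": [
    [0,-0.3,0],
    [0,-0.6,0],
    [0,-0.9,0.05],
    [0,-1.1,0.1],
    [0,-1.2,0.1],
    [0,-1.3,0.15],
    [0,-1.4,0.15],
    [0,-1.4,0.15],
    [0,-1.1,0.1],
    [0,-0.9,0.05]
  ],
  "yaw": [-0.05,-0.1,-0.15,-0.18,-0.2,-0.22,-0.24,-0.24,-0.2,-0.16],
  "gripper": [30,30,30,30,30,30,30,30,30,30]
}}

```text
clock: 14.98
tool_pos: [0.4514, -0.1266, 0.1323]
eef_rot: [-0.095, 0.698, 0.091, 0.703]
contact_force: [1.0, -0.2, 0.5]
opening: 0.298
```

```bash
python3 look.py .36 0 0 .132 .28 0 0 .132; python3 look.py
```

```text
t 14.98 [ 0.451 -0.127  0.132] th 0.428 r 65.1 F [ 1.029 -0.169  0.534] M [ 0.021 -0.085 -0.033] open 0.298
sunk mm 36.05 dx 0.25 err 6.3
['.36', '0', '0', '.132'] [0.03 0.39 0.03] 0.06
['.28', '0', '0', '.132'] [0.03 0.91 0.08] 0.14
t 15.03 [ 0.451 -0.126  0.132] th 0.42 r 65.2 F [ 0.18  -0.164 -0.721] M [0.026 0.011 0.039] open 0.302
sunk mm 36.22 dx 0.25 err 6.5
```

{"method": "apply_moves", "body": {
  "delta_pos": [
    [0,0,0],
    [0,0,0],
    [0,0,0],
    [0,0,0],
    [0,0,0],
    [0,0.2,0],
    [0,0.4,0.05],
    [0,0.7,0.1],
    [0,1.0,0.1]
  ],
  "yaw": [0,0,0,0,0,0.03,0.06,0.1,0.15],
  "gripper": [30,30,30,30,30,30,30,30,30]
}}

```text
clock: 15.83
tool_pos: [0.4505, -0.118, 0.1324]
eef_rot: [-0.041, 0.703, 0.037, 0.709]
contact_force: [2.0, -6.2, -3.5]
opening: 0.302
```

```bash
python3 look.py .2 0 0 .132 .1 0 0 .132 0 0 0 .132;python3 - <<'E'
from h import *
im=np.mean([snapshot('top').astype(float) for _ in range(3)],0).astype(np.uint8)
b=cv2.cvtColor(im,cv2.COLOR_RGB2BGR);cv2.imwrite('pics/top7.png',b)
cv2.imwrite('pics/d7.png',cv2.resize(b[170:240,140:220],None,fx=8,fy=8,interpolation=cv2.INTER_CUBIC))
E
python3 look.py
```

```text
t 15.83 [ 0.45  -0.118  0.132] th 0.295 r 64.3 F [ 1.966 -6.237 -3.532] M [-1.159 -0.511 -0.024] open 0.302
sunk mm 40.62 dx 0.25 err 5.2
['.2', '0', '0', '.132'] [ 0.03  0.56 -0.05] 0.066
['.1', '0', '0', '.132'] [0.03 1.2  0.02] 0.166
['0', '0', '0', '.132'] [0.02 1.84 0.16] 0.266
t 16.03 [ 0.45  -0.117  0.132] th 0.287 r 64.4 F [ 1.433 -4.598 -2.326] M [-0.895 -0.338 -0.029] open 0.299
sunk mm 40.74 dx 0.25 err 5.3
```

View pics/d7.png

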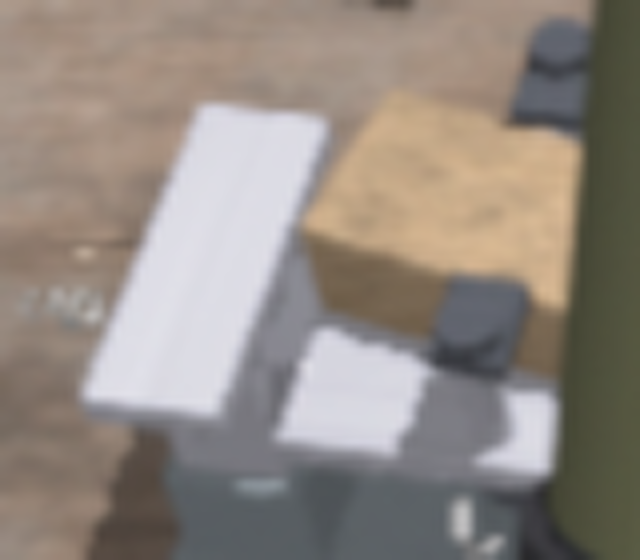

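```bash
 python3 - <<'E'
from lev import *
for p,q in(((278,436),(553,473)),((278,434),(553,472)),((278,438),(553,475))):
    v,e=level([t8(83,397),t8(220,412),t8(200,103),t8(329,118)],t8(*p),t8(*q));print((v[4]-v[3])*1e3,e[8:11])
E
```

```text
-0.7528920001650674 [-0.2439  0.3239  0.2543]
-0.07401385157018714 [-0.2927  0.3906  0.3073]
-1.6361908206346254 [-0.1871  0.3143  0.2636]
```

{"method": "apply_moves", "body": {
  "delta_pos": [
    [0,0.2,-0.05],
    [0,0.4,-0.05],
    [0,0.6,-0.05],
    [0,0.8,0],
    [0,1.0,0],
    [0,1.2,0],
    [0,1.4,0.05],
    [0,1.6,0.1],
    [0,1.7,0.1]
  ],
  "yaw": [0.03,0.06,0.1,0.13,0.16,0.19,0.22,0.25,0.26],
  "gripper": [30,30,30,30,30,30,30,30,30]
}}

```text
clock: 16.83
tool_pos: [0.4504, -0.1019, 0.1324]
eef_rot: [0.05, 0.701, -0.055, 0.709]
contact_force: [2.0, -7.3, -3.0]
opening: 0.303
```

```bash
python3 look.py 0 0 0 .132 -.04 0 0 .132 -.08 0 0 .132
```

```text
t 16.83 [ 0.45  -0.102  0.132] th 0.044 r 64.2 F [ 2.003 -7.279 -2.95 ] M [-1.385 -0.56   0.054] open 0.303
sunk mm 40.70 dx 0.25 err 5.0
['0', '0', '0', '.132'] [ 0.03  0.27 -0.08] 0.009
['-.04', '0', '0', '.132'] [ 0.03  0.53 -0.07] 0.049
['-.08', '0', '0', '.132'] [ 0.03  0.79 -0.05] 0.089
```

{"method": "apply_moves", "body": {
  "delta_pos": [
    [0,0.1,0],
    [0,0.2,0],
    [0,0.3,0],
    [0,0.4,0],
    [0,0.5,0],
    [0,0.55,0],
    [0,0.55,0]
  ],
  "yaw": [0,0.01,0.02,0.03,0.05,0.05,0.05],
  "gripper": [30,30,30,30,30,30,30]
}}

```text
clock: 17.47
tool_pos: [0.4509, -0.0979, 0.1323]
eef_rot: [0.068, 0.699, -0.074, 0.708]
contact_force: [1.4, -6.6, -1.9]
opening: 0.304
```

```bash
python3 look.py -.04 0 0 .132 -.08 0 0 .132
```

```text
t 17.47 [ 0.451 -0.098  0.132] th -0.019 r 64.3 F [ 1.429 -6.602 -1.879] M [-1.333 -0.097 -0.004] open 0.304
sunk mm 40.70 dx 0.25 err 5.0
['-.04', '0', '0', '.132'] [ 0.03  0.14 -0.08] -0.003
['-.08', '0', '0', '.132'] [ 0.03  0.4  -0.07] 0.037
```

{"method": "apply_moves", "body": {
  "delta_pos": [
    [0,0.1,0],
    [0,0.2,0],
    [0,0.3,0],
    [0,0.35,0],
    [0,0.35,0]
  ],
  "yaw": [0,0.01,0.02,0.03,0.03],
  "gripper": [30,30,30,30,30]
}}

```text
clock: 17.93
tool_pos: [0.4513, -0.096, 0.1323]
eef_rot: [0.079, 0.698, -0.086, 0.706]
contact_force: [0.6, -5.4, -1.2]
opening: 0.299
```

```bash
python3 look.py  -.08 0 0 .132
```

```text
t 17.93 [ 0.451 -0.096  0.132] th -0.05 r 64.2 F [ 0.551 -5.37  -1.242] M [-1.386 -0.054  0.04 ] open 0.299
sunk mm 40.66 dx 0.25 err 5.0
['-.08', '0', '0', '.132'] [ 0.03  0.2  -0.08] 0.004
```

{"method": "apply_moves", "body": {
  "delta_pos": [
    [0,0.1,0],
    [0,0.2,0],
    [0,0.3,0],
    [0,0.35,0],
    [0,0.35,0]
  ],
  "yaw": [0,0,0,0,0],
  "gripper": [30,30,30,30,30]
}}

```text
clock: 18.4
tool_pos: [0.4514, -0.0941, 0.1323]
eef_rot: [0.079, 0.698, -0.087, 0.706]
contact_force: [0.2, -7.8, -1.5]
opening: 0.302
```

```bash
python3 look.py  -.08 0 0 .132
```

```text
t 18.4 [ 0.451 -0.094  0.132] th -0.078 r 64.6 F [ 0.242 -7.836 -1.532] M [-1.401  0.081 -0.   ] open 0.302
sunk mm 40.66 dx 0.25 err 5.0
['-.08', '0', '0', '.132'] [ 0.03  0.01 -0.04] 0.002
```

{"method": "apply_moves", "body": {
  "delta_pos": [
    [0,0.1,0],
    [0,0.2,0],
    [0,0.3,0],
    [0,0.35,0],
    [0,0.35,0]
  ],
  "yaw": [0,0,0,0,0],
  "gripper": [30,30,30,30,30]
}}

```text
clock: 18.87
tool_pos: [0.4515, -0.0929, 0.1322]
eef_rot: [0.08, 0.699, -0.089, 0.705]
contact_force: [-1.1, -8.8, -1.4]
opening: 0.303
```

```bash
python3 look.py  -.08 0 0 .132
```

```text
t 18.87 [ 0.452 -0.093  0.132] th -0.097 r 64.8 F [-1.14  -8.775 -1.424] M [-1.708  0.011  0.011] open 0.303
sunk mm 40.62 dx 0.25 err 4.9
['-.08', '0', '0', '.132'] [ 0.03 -0.11 -0.03] -0.001
```

{"method": "apply_moves", "body": {
  "delta_pos": [
    [0,0.1,0],
    [0,0.2,0],
    [0,0.3,0],
    [0,0.35,0],
    [0,0.35,0]
  ],
  "yaw": [0,0,0,0,0],
  "gripper": [30,30,30,30,30]
}}

```text
clock: 19.33
tool_pos: [0.4517, -0.092, 0.1322]
eef_rot: [0.08, 0.699, -0.091, 0.705]
contact_force: [-0.2, -10.4, -2.0]
opening: 0.318
```

```bash
python3 look.py  -.08 0 0 .132
```

```text
t 19.33 [ 0.452 -0.092  0.132] th -0.111 r 64.8 F [ -0.184 -10.414  -1.965] M [-2.07  -0.019  0.032] open 0.318
sunk mm 40.62 dx 0.25 err 5.0
['-.08', '0', '0', '.132'] [ 0.03 -0.19 -0.03] -0.005
```

{"method": "apply_moves", "body": {
  "delta_pos": [
    [0,0.1,0],
    [0,0.2,0],
    [0,0.3,0],
    [0,0.35,0],
    [0,0.35,0]
  ],
  "yaw": [0,0,0,0,0],
  "gripper": [30,30,30,30,30],
  "force": 12
}}

```text
clock: 19.8
tool_pos: [0.4516, -0.0928, 0.1322]
eef_rot: [0.08, 0.699, -0.095, 0.705]
contact_force: [-0.2, -13.8, -2.2]
opening: 0.302
```

```bash
python3 look.py  -.03 0 0 .132
```

```text
t 19.8 [ 0.452 -0.093  0.132] th -0.099 r 64.7 F [ -0.236 -13.804  -2.197] M [-2.763  0.083 -0.026] open 0.302
sunk mm 40.65 dx 0.25 err 5.0
['-.03', '0', '0', '.132'] [ 0.03 -0.45 -0.02] -0.06
```

{"method": "apply_moves", "body": {
  "delta_pos": [
    [0,-0.2,0],
    [0,-0.4,0],
    [0,-0.5,0],
    [0,-0.5,0],
    [0,-0.5,0],
    [0,-0.5,0],
    [0,-0.5,0]
  ],
  "yaw": [0,0,0,0,0,0,0],
  "gripper": [30,30,35,45,50,50,50]
}}

```text
clock: 20.43
tool_pos: [0.4505, -0.0971, 0.1323]
eef_rot: [0.08, 0.699, -0.095, 0.705]
contact_force: [-0.4, -0.1, 1.3]
opening: 0.5
```

{"method": "apply_moves", "body": {
  "delta_pos": [
    [-1,0,0],
    [-2,0,0],
    [-3.5,0,0],
    [-5,0,0],
    [-7,0,0],
    [-9,0,0],
    [-11.5,0,0],
    [-11.5,0,0],
    [-11.5,0,0]
  ],
  "yaw": [0,0,0,0,0,0,0,0,0],
  "gripper": [50,50,50,50,50,50,50,50,50]
}}

```text
clock: 21.18
tool_pos: [0.4504, -0.0944, 0.2482]
eef_rot: [0.08, 0.698, -0.095, 0.706]
contact_force: [-0.1, -0.2, 0.2]
opening: 0.497
```

```bash
python3 look.py  0 0 0 .25; python3 - <<'E'
from g import *
p=camera_params('wrist');save('wrist','w8.png')
for t in('pin','pin_mid'):
    r=spot_point(t,'wrist'); print(t,[(x['pixel'],round(x['score'],2),atz('wrist',x['pixel'],.132 if t=='pin_mid' else .104,p)) for x in r[:2]])
save('scene','sc8.png')
for t in('pin','pin_mid'): print([(x['pixel'],round(x['score'],2)) for x in spot_point(t,'scene')[:2]])
o=cv2.imread('pics/scene1.png');n=cv2.imread('pics/sc8.png')
c=np.hstack([o[190:265,205:285],n[190:265,205:285]]);cv2.imwrite('pics/c8.png',cv2.resize(c,None,fx=5,fy=5,interpolation=cv2.INTER_CUBIC))
E
```

```text
t 21.18 [ 0.45  -0.094  0.248] th -0.07 r 65.4 F [-0.11  -0.176  0.162] M [0.031 0.038 0.023] open 0.497
sunk mm 40.58 dx 0.25 err 5.1
['0', '0', '0', '.25'] [-0.26 -0.45  0.14] -0.089
pin [([284.3, 192.1], 0.94, array([ 0.448, -0.095,  0.104]))]
pin_mid [([286.1, 203.8], 0.69, array([ 0.45 , -0.093,  0.132])), ([83.2, 238.7], 0.37, array([ 0.437, -0.293,  0.132]))]
[([219.4, 216.7], 0.63)]
[]
```

View pics/w8.png

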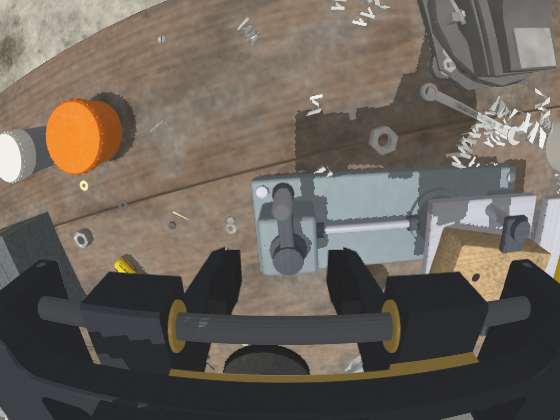

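View pics/c8.png

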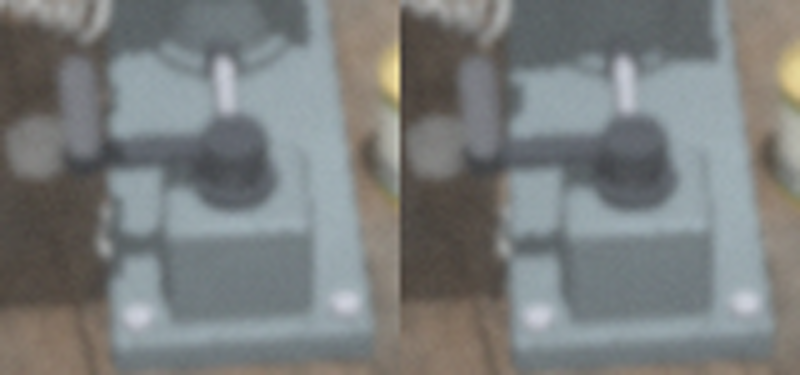

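{"method": "apply_moves", "body": {
  "delta_pos": [
    [-3,0,0],
    [-6,-2,-1],
    [-9,-5,-2],
    [-10,-8,-3],
    [-10,-11,-4],
    [-10,-14,-5],
    [-10,-17,-6],
    [-10,-20,-7],
    [-10,-22,-8],
    [-10,-22,-8]
  ],
  "yaw": [0,0,0,0,0,0,0,0,0,0],
  "gripper": [50,50,50,50,50,50,50,50,50,50]
}}

```text
clock: 22.37
tool_pos: [0.3137, -0.2896, 0.3498]
eef_rot: [0.082, 0.7, -0.098, 0.703]
contact_force: [-0.6, -0.7, 0.4]
opening: 0.501
```

```bash
cd .;python3 - <<'E'
from h import *
im=np.mean([snapshot('top').astype(float) for _ in range(3)],0).astype(np.uint8)
b=cv2.cvtColor(im,cv2.COLOR_RGB2BGR);cv2.imwrite('pics/top9.png',b)
cv2.imwrite('pics/d9.png',cv2.resize(b[170:240,140:240],None,fx=8,fy=8,interpolation=cv2.INTER_CUBIC))
E
python3 look.py
```

```text
t 22.52 [ 0.318 -0.285  0.35 ] th 0.889 r 263.8 F [-0.05  -0.475  0.334] M [ 0.008 -0.036 -0.025] open 0.499
sunk mm 40.90 dx 0.25 err 8.0
```

View pics/d9.png

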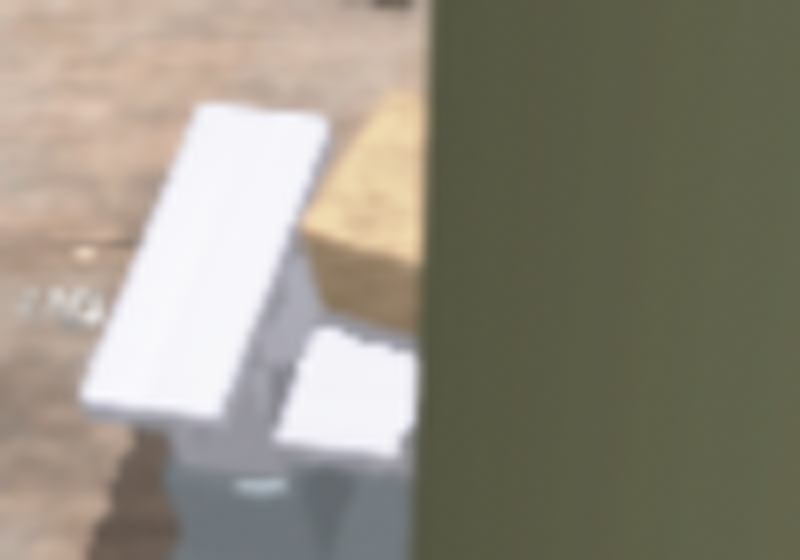

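```bash
cd .;python3 - <<'E'
from h import *
im=np.mean([snapshot('scene').astype(float) for _ in range(3)],0).astype(np.uint8)
b=cv2.cvtColor(im,cv2.COLOR_RGB2BGR);cv2.imwrite('pics/sc9.png',b)
from fit import proj,S
a=-.165;O=np.array([.5404,.0419])
def W(lx,ly,z): return [O[0]+np.cos(a)*lx-np.sin(a)*ly,O[1]+np.sin(a)*lx+np.cos(a)*ly,z]
B=cv2.resize(b[110:180,200:300],None,fx=8,fy=8,interpolation=cv2.INTER_CUBIC)
for h in (.1365,):
  for l in [(-.06,-.03),(.06,-.03),(.06,.09),(-.06,.09),(-.055,.107),(.055,.107),(.055,.147),(-.055,.147)]:
    q=(proj(S,W(*l,h))-[0.2-.0,-.6]*np.array([1,1])-[200,110])*8; cv2.circle(B,tuple(q.astype(int)),4,(0,0,255),1)
cv2.imwrite('pics/c9.png',B)
E
```

```text
(no output)
```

View pics/c9.png

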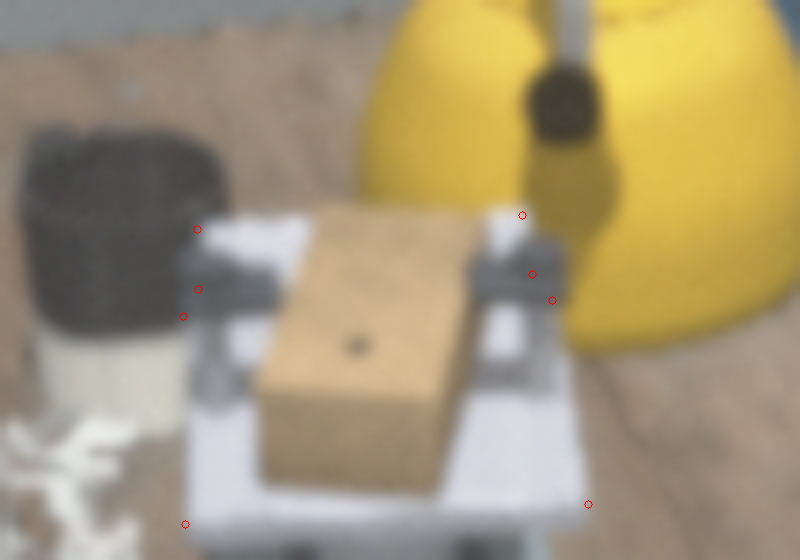

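```bash
cd .;python3 - <<'E'
import fit
from fit import *
t8=lambda x,y:(140+x/8,170+y/8)
s8=lambda x,y:(200+x/8,110+y/8)
keep=[o for o in fit.O if o[1] in 'bp' and not(o[1]=='b' and o[0] is T)]
new=[(T,'r',-55,147,t8(83,398)),(T,'r',-55,107,t8(220,412)),(T,'r',55,147,t8(200,103)),(T,'r',55,107,t8(329,118)),
(T,'t',-60,90,t8(278,436)),
(S,'r',-55,147,s8(203,222)),(S,'r',55,147,s8(528,207)),(S,'t',-60,-30,s8(188,520)),(S,'t',60,-30,s8(588,510))]
for k in (keep+new,new):
    fit.O=k
    r=least_squares(res,[.5386,.0438,-.158,.14,.14,-20,0,0]);v=r.x
    print(v,'diff',(v[3]-v[4])*1e3); print(res(v,True)[-9:].round(2).tolist())
E
```

```text
[  0.5409   0.0412  -0.1706   0.1354   0.137  -22.7632  -0.3148   0.0768] diff -1.5568557481649703
[[-0.55, -0.13], [-0.12, 0.27], [0.17, -0.47], [0.47, -0.47], [-0.41, 0.44], [-0.3, 0.23], [-0.28, 0.54], [-0.27, 0.45], [0.15, -0.66]]
[  0.5417   0.0414  -0.1698   0.1341   0.1359 -40.0168  -0.4053  -0.3906] diff -1.8305055074155085
[[-0.43, -0.07], [-0.02, 0.31], [0.22, -0.38], [0.51, -0.39], [-0.29, 0.54], [-0.13, 0.07], [-0.15, 0.37], [0.01, 0.4], [0.37, -0.73]]
```

```bash
cd .;python3 -c "
from plant import *
print(finish_job())"
```

```text
the job is handed in; nothing more can be done
None
```

I lowered the table about 41 mm, turned the crank back to its shut stop and handed the job in at about 23 s of the 72 s allowed. No verdict was reported.

- **Sinking:** I pushed the crank open in 0.05 rad steps with the fingers loose round the pin. The table began to sink at roughly 0.4 rad. In the scene camera it sank at about 7 mm/s. I stopped once at 34 mm, measured against the rest, and let it down the last 6.5 mm.
- **Crank shut:** The pin was pushed against the stop with about 14 N and moved no further. That was the highest force I read; forces were read only at the end of each move. After I backed off, the crank looked the same as at the start in the scene camera.
- **Level:** The table is about 1 to 2 mm below the rest in the last measurements (-0.1 to -1.8 mm). The initial model fit combined with the measured drop gave +1.5 mm instead. These disagree by about 3 mm, which is within what the camera calibration and blurred edges allow, and all are inside the 5 mm limit.
- **Other things:** The gripper is lifted clear with no contact force showing. I saw no bystander shifted in the pictures, but I did not measure their positions separately at the end.

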